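# Set a vent frame square in the sanding fence and lock it

### The arm

A 6-joint arm with a two-finger parallel gripper is mounted at the origin on the work surface. World frame = base frame: x ahead of the robot, y to its left, z up, the work surface at z = 0. Lengths are in m, angles in rad, forces in N, time in s.
With the tool pointing down it reaches from about 0.3 to 0.875 m from the base axis. Payload 6.4 kg.
Tool frame: the origin (TCP) lies at the very end of the fingers, on their centre line; the grasp point (between the pads) lies 19 mm behind it; z points along the fingers, y is the direction in which the jaws open and shut (so a half turn about z gives the same grasp; the last joint's range is limited). The gripper opens to 88 mm and grips with 3 to 60 N. Pads are 18 mm wide; open, the fingers measure 123 mm over their backs; the gripper's body (75 mm by 187 mm) begins 45 mm behind the grasp point.
Start: joints at [0.937, 0.181, 1.607, -0, 1.354, -0.206], TCP at [0.239, 0.523, 0.239] pointing down, gripper open.
Joint ranges: [-2.99, 2.99], [-0.89, 2.07], [0.3, 2.58], [-1.14, 4.28], [0, 2.63], [-3.12, 3.12]. Speed limits (rad/s): [2.57, 2.57, 3.01, 3.14, 3.14, 3.14].

### API

Orientations are given as a rotation vector (axis times angle).
In Python, from bench import bot, optics, ticket, spotter gives the robot as it stands.
- The arm moves only by the shell command python3 -m jog 'ROWS' [OPENING] [FORCE]. ROWS is JSON, a list of rows, each an object of numbers: "tx", "ty", "tz": the shift along the world's x, y, z in units of 50 mm (1.0 is 50 mm); "spin": the turn about the world's z in units of 5 degrees (1.0 is 5 degrees). In form: [{"tx": .., "ty": .., "tz": .., "spin": ..}, ...]. A call has exactly 5 rows; each row is the pose to reach, as a shift and turn from the pose measured when the call began; what a row does not reach only later rows make up. A row lasts 1/8 s, in which the tool goes at most 62.5 mm and 10.7 degrees, less where a joint would pass 70% of its speed; a pose out of reach is approached as far as the arm can. A call with a gripper value outside its range is refused whole. OPENING is the opening, from 0 (shut) to 1 (fully open), set as the call begins (- or left out, the last holds). The fingers move at their own pace and stop on an object; FORCE is the grip in N (left out, the last holds). Time passes only in rows, so rows that repeat a pose let the fingers close, or fill a call up. It gives the time, the measured TCP pose, the force and the opening at its end, in the units of the state.
- bot.get_obs(): the state, without advancing time (a new reading comes with each control period).
- optics.read_camera(name): name is "scene" or "top" or "wrist"; returns a dict with "image" (480x640x3 uint8, red, green, blue), "fx", "fy", "cx", "cy" (pixels), "dist_coeffs" ([k1, k2, p1, p2, k3] as OpenCV has them; the pictures are not rectified), "world_from_camera" (4x4, takes a point from camera to world coordinates); the wrist camera has in their place "tool_from_camera" (4x4, takes a point from camera to tool coordinates, whose origin is the TCP and whose axes are the flange's). Camera axes: x right, y up, looking along -z (the intrinsics and any distortion apply to the point x, -y, -z); pixel columns grow to the right and rows downward; lengths in m; the calibration is good to about 2 mm. A picture is of the moment at which its call begins: read the wrist's pose just before it. There is no depth.
- ticket.job_done(): hands the job in, once; it reports no verdict.
Trained networks look in the newest picture that a camera, given by its name, has taken for a name from the list of things; names that differ only in an ending like _2 or _b are one class to them, and where a whole thing is asked for, a point or a joint stands for the part that bears it (a point fixed in the world has none). Each returns a list of dicts, best first, with "score" (0 to 1); they miss things now and then, are a little off and sometimes report something else, mostly with a low value. They report only what shows in the picture. A call takes as long as a camera call. They do not tell look-alikes from the thing itself.
- spotter.find_in(camera, name): "extent" ([centre column, centre row, width, height] as shares, 0 to 1, of the picture: columns of its width, rows of its height, round what is visible of it).
- spotter.tip_of(camera, name): "xy" ([column, row] as shares, 0 to 1, of the picture: columns of its width, rows of its height: a listed point, or the origin of a listed thing).
The state is a dict: "clock": time; "joints": joint angles; "joint_velocities": joint speeds; "joint_torque": joint torques, N m; "position": TCP position; "tcp_rot": TCP orientation; "ft_force": force on the tool from outside, world axes, zero at the start; "torque": the same for the moment, N m; "opening": finger opening in m.
Only numpy, scipy, OpenCV 4.12 (cv2) and the standard library are available. Lean on these libraries where they do the work, as an engineer would, in place of code of your own. Each camera call takes 0.05 s, during which the arm holds its last target.

### The job

Get the black air-vent frame ready for sanding: push it along the bench, without picking it up or tipping it, until it sits flush against both the long wooden fence and the short end stop. Then push the turn-button's knob round with a fingertip, as far as it goes, so that its arm lies straight across the frame's middle bar. Leave the frame flush, do not disturb the sanding block, the tin or the roll of tape, and finish clear of everything.

Things in the scene. Friction and masses are not known exactly. Their poses are not given: they have to be found in the camera images.
- vent_frame: loose black plastic air-vent frame lying flat, 70 mm along its x, 160 mm along its y, 24 mm high, about 0.25 kg; outer bars 12 mm wide, a middle bar 14 mm wide along x between two openings with low grey slats. Origin: centre of its underside, z up. Same after a half turn. Home: its 160 mm side on the fence's long leg, origin 35 mm from the fence face and 80 mm from the stop face.
- fence: fixed L-shaped wooden fence, 22 mm high, on the frame's far side, stop on the left. Origin: bench level, inside corner of fence face (its plane x = 0) and stop face (y = 0). Long leg: x 0 to 30, y -300 to 30 mm; end stop: x -75 to 0, y 0 to 30 mm. The frame's home is in the corner at negative x and y. Yaw within 0.22 rad.
- turn_button (a joint): angle (rad) of the aluminium turn-button, an arm pivoted on the fence at x 18, y -80 mm of its frame. 0: arm along the fence's -y; grows clockwise from above; end stop 1.57: arm along the fence's -x, across the frame's home; least -0.4. Turned by 1 N at the knob, stays where left. Arm 16 mm wide, reaches 68 mm from the pivot, 28 to 38 mm above the bench: the frame slides under it.
- knob_top (a point): centre of the top of the turn-button's upright black knob, a cylinder of 14 mm diameter and 30 mm height standing on the arm 60 mm from the pivot; its top is 68 mm above the bench, its foot 38 mm.
- sanding_block: loose cork sanding block, 110 x 61 x 36 mm, a bystander; origin at the centre of its underside
- filler_tin: loose round filler tin, 80 mm diameter, 65 mm high, a bystander; origin at the centre of its underside
- tape_roll: loose roll of tape lying flat, 90 mm outside, 68 mm inside diameter, 25 mm high, a bystander; origin at the centre of its underside
Things that resemble listed ones, but are neither listed nor needed, are in the scene too. Several things look just like the vent_frame: the one meant starts nearest to the robot's base.

How it is judged:
On the way, in this order (a step that is already met when the one before it is completed fails the run):
1. the frame is flush against fence and stop while the turn-button is still open (x of vent_frame in the frame of fence between -0.039 and -0.032 m and y of vent_frame in the frame of fence between -0.084 and -0.077 m and angle between the x axis of vent_frame and the x axis of fence, either way round below 0.035 rad and value of joint turn_button below 1.1 rad), for 0.2 s.
2. the turn-button is swung fully across the frame (value of joint turn_button above 1.45 rad), for 0.2 s.
At the end, for the whole second after the job is handed in: The frame lies flat and at rest on the bench with its long side within 4 mm of the fence face and its end within 4 mm of the stop face (measured at its centre), turned less than 0.035 rad from the fence; the turn-button is at 1.45 rad or more (x of vent_frame in the frame of fence between -0.039 and -0.032 m and y of vent_frame in the frame of fence between -0.084 and -0.077 m and angle between the x axis of vent_frame and the x axis of fence, either way round below 0.035 rad and height (world z) of vent_frame below 0.004 m and angle between vent_frame's own z axis and vertical below 0.05 rad and linear speed of vent_frame below 0.01 m/s and value of joint turn_button above 1.45 rad); the robot touches nothing.
It fails at once if the frame is lifted off the bench or tipped (height (world z) of vent_frame above 0.012 m or angle between vent_frame's own z axis and vertical above 0.17 rad).
It fails at once if a bystander is disturbed (distance of any of sanding_block, filler_tin, tape_roll from where it was at the start of the episode above 0.015 m).
It also fails if it takes over 64 s, if anything falls off the work surface, if the arm or the gripper's body presses on something with over 40 N, if the wrist force passes 120 N, or if a joint passes its speed limit or range.

## Working session

There is one attempt and no reset: what is moved stays moved. The work goes in short steps, Python scripts to look and compute and a shell command to move; the robot and the scene stay as the last step left them, time stands still between calls to the robot, and variables do not carry over. Pictures are saved under pics/ and viewed, and the job is handed in when it is done.

```bash
mkdir -p pics; ls
python3 - <<'E'
from bench import bot, optics, spotter
import cv2
print(bot.get_obs())
for c in ["scene","top"]:
    r=optics.read_camera(c)
    cv2.imwrite(f"pics/{c}0.png",r["image"][:,:,::-1])
    print(c,r["fx"],r["fy"],r["cx"],r["cy"],r["dist_coeffs"],r["world_from_camera"])
    for n in ["vent_frame","fence","turn_button","knob_top","sanding_block","filler_tin","tape_roll"]:
        print(n,[( [round(v*s) for v,s in zip(d["extent"],(640,480,640,480))],round(d["score"],2)) for d in spotter.find_in(c,n)][:5],
         [([round(d["xy"][0]*640,1),round(d["xy"][1]*480,1)],round(d["score"],2)) for d in spotter.tip_of(c,n)][:5])
E
```

```text
pics
{'clock': 0.0, 'joints': array([ 9.36663879e-01,  1.81525497e-01,  1.60799064e+00, -1.13368543e-05,
        1.35381576e+00, -2.06301163e-01]), 'joint_velocities': array([ 0.00071052, -0.00048767, -0.00043346, -0.00106254, -0.0012643 ,
        0.00057434]), 'joint_torque': array([-1.33875703e-03, -4.33873415e+01, -3.41841745e+01,  7.02352775e-02,
        3.83549288e-02, -1.45284466e-04]), 'position': array([0.23823035, 0.52273864, 0.23782728]), 'tcp_rot': array([-6.66769690e-01, -3.06930321e+00,  2.50084159e-03]), 'ft_force': array([ 1.00842835,  0.00132361, -0.31702738]), 'torque': array([ 0.01934194,  0.00455144, -0.04047141]), 'opening': 0.08804864001205029}
scene 580.3012164730277 580.3012164730277 315.2680925471028 236.39575466654838 [0.01807747 0.         0.         0.         0.        ] [[ 0.87949982 -0.35421059  0.31782845  1.05764702]
 [ 0.47547788  0.62593314 -0.61816542 -0.86183315]
 [ 0.02002138  0.69479677  0.71892739  1.08407314]
 [ 0.          0.          0.          1.        ]]
vent_frame [([398, 272, 69, 42], 0.96), ([282, 270, 67, 58], 0.72), ([377, 193, 58, 44], 0.6)] [([281.8, 273.7], 0.71), ([399.0, 270.9], 0.57), ([373.9, 192.6], 0.56)]
fence [([327, 276, 70, 106], 0.91)] [([344.8, 238.2], 0.55)]Traceback (most recent call last):
  File "<stdin>", line 10, in <module>
ValueError: it knows: fence, filler_tin, knob_top, sanding_block, tape_roll, vent_frame
```

```bash
cat > h.py <<'E'
import numpy as np, cv2
from bench import bot, optics, spotter
def ray(r,u,v,z,T=None):
    T=np.array(r["world_from_camera"]) if T is None else T
    K=np.array([[r["fx"],0,r["cx"]],[0,r["fy"],r["cy"]],[0,0,1]])
    p=cv2.undistortPoints(np.array([[[u,v]]],float),K,np.array(r["dist_coeffs"]))[0,0]
    d=T[:3,:3]@np.array([p[0],-p[1],-1]); o=T[:3,3]
    return (o+d*(z-o[2])/d[2])
def proj(r,P,T=None):
    T=np.array(r["world_from_camera"]) if T is None else T
    K=np.array([[r["fx"],0,r["cx"]],[0,r["fy"],r["cy"]],[0,0,1]])
    c=(np.asarray(P,float)-T[:3,3])@T[:3,:3]
    c=c*[1,-1,-1]
    return cv2.projectPoints(c.reshape(-1,1,3),np.zeros(3),np.zeros(3),K,np.array(r["dist_coeffs"]))[0][:,0]
E
python3 - <<'E'
from h import *
H={"vent_frame":0,"fence":0,"knob_top":.068,"sanding_block":0,"filler_tin":0,"tape_roll":0}
for c in ["scene","top"]:
    r=optics.read_camera(c)
    cv2.imwrite(f"pics/{c}1.png",r["image"][:,:,::-1])
    if c=="top": print(r["world_from_camera"],r["fx"])
    for n in H:
        print(c,n,[( [round(v*s) for v,s in zip(d["extent"],(640,480,640,480))],round(d["score"],2)) for d in spotter.find_in(c,n)][:5])
        for d in spotter.tip_of(c,n)[:4]:
            u,v=d["xy"][0]*640,d["xy"][1]*480
            print("    tip",round(u,1),round(v,1),round(d["score"],2),ray(r,u,v,H[n]).round(3))
E
```

```text
scene vent_frame [([377, 192, 63, 42], 0.8), ([399, 269, 72, 39], 0.78), ([284, 268, 65, 54], 0.72), ([265, 380, 38, 53], 0.7)]
    tip 281.2 270.8 0.95 [ 0.562 -0.074  0.   ]
    tip 373.5 193.9 0.71 [0.642 0.296 0.   ]
    tip 398.8 271.7 0.57 [0.815 0.065 0.   ]
scene fence [([326, 275, 69, 112], 0.97)]
    tip 340.1 238.5 0.61 [0.638 0.095 0.   ]
scene knob_top [([333, 266, 16, 30], 0.58)]
    tip 328.0 263.2 0.58 [ 0.676 -0.05   0.068]
scene sanding_block [([318, 156, 38, 38], 0.91)]
    tip 314.1 156.3 0.73 [0.417 0.362 0.   ]
scene filler_tin [([265, 379, 38, 49], 0.9)]
    tip 268.5 387.4 0.9 [ 0.701 -0.36   0.   ]
scene tape_roll [([158, 344, 44, 40], 0.57), ([326, 275, 73, 111], 0.26)]
    tip 160.6 348.1 0.85 [ 0.446 -0.392  0.   ]
[[ 2.31150169e-02  9.94186821e-01 -1.05158262e-01  4.50636193e-01]
 [-9.99732700e-01  2.30367423e-02 -1.95907219e-03  3.53136638e-03]
 [ 4.74820029e-04  1.05175437e-01  9.94453570e-01  1.46437672e+00]
 [ 0.00000000e+00  0.00000000e+00  0.00000000e+00  1.00000000e+00]] 541.9147031172688
top vent_frame [([205, 225, 50, 65], 0.91), ([292, 164, 38, 61], 0.85), ([342, 258, 62, 38], 0.66)]
    tip 288.0 166.5 0.9 [0.814 0.084 0.   ]
    tip 204.3 224.4 0.8 [0.648 0.307 0.   ]
    tip 344.7 259.7 0.59 [ 0.561 -0.076  0.   ]
top fence [([334, 233, 122, 47], 0.71)]
top knob_top [([323, 214, 26, 9], 0.46)]
    tip 337.4 212.0 0.68 [ 0.68  -0.052  0.068]
top sanding_block [([182, 305, 42, 51], 0.74), ([324, 217, 31, 8], 0.55)]
    tip 183.0 302.7 0.95 [0.435 0.354 0.   ]
top filler_tin [([451, 213, 36, 27], 0.85)]
    tip 446.5 213.2 0.65 [ 0.694 -0.351  0.   ]
top tape_roll [([463, 309, 36, 30], 0.63)]
    tip 458.6 310.3 0.55 [ 0.432 -0.383  0.   ]
```

View pics/scene0.png

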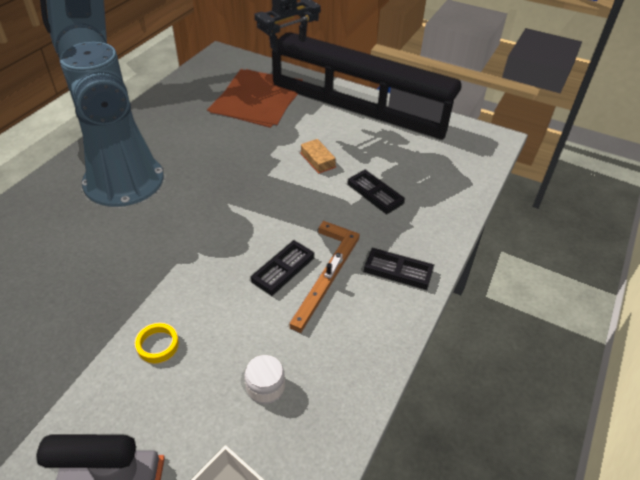

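```bash
ls pics
```

```text
scene0.png
scene1.png
top1.png
```

Run:
```python
import cv2
a=cv2.imread("pics/top1.png")[170:300,240:440]; cv2.imwrite("pics/topz.png",cv2.resize(a,None,fx=4,fy=4,interpolation=cv2.INTER_CUBIC))
a=cv2.imread("pics/scene1.png")[210:340,240:440]; cv2.imwrite("pics/scenez.png",cv2.resize(a,None,fx=4,fy=4,interpolation=cv2.INTER_CUBIC))
```

```text
(no output)
```

View pics/topz.png

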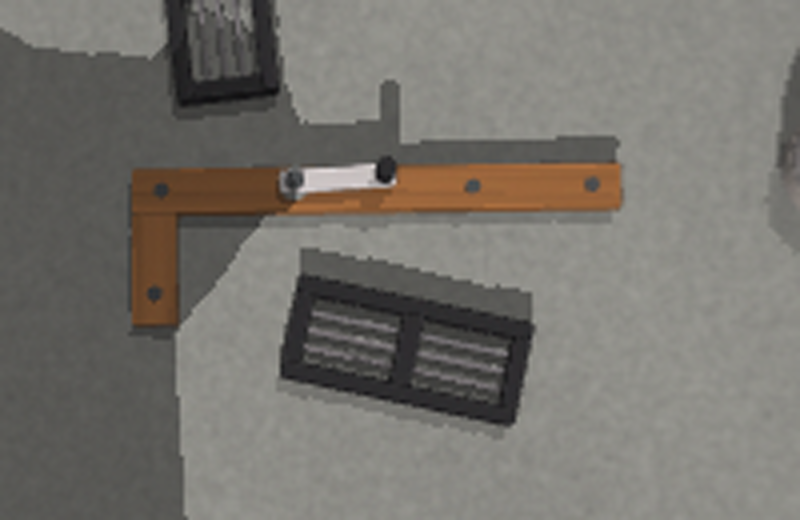

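View pics/scenez.png

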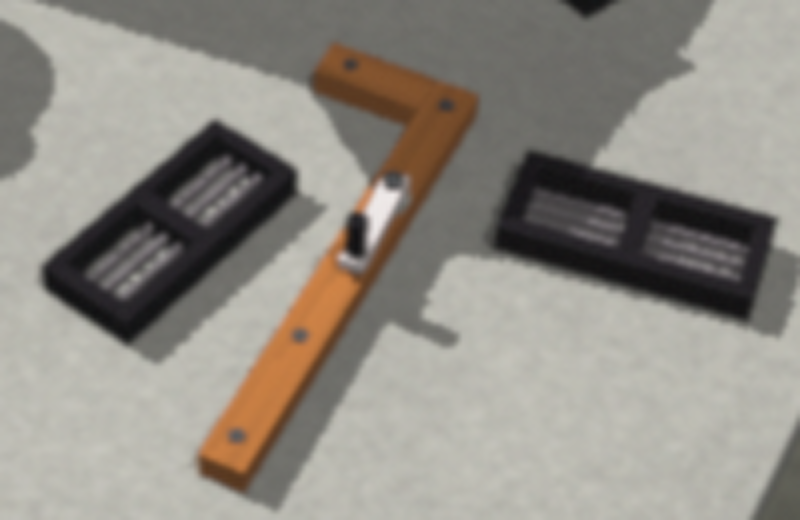

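View pics/top1.png

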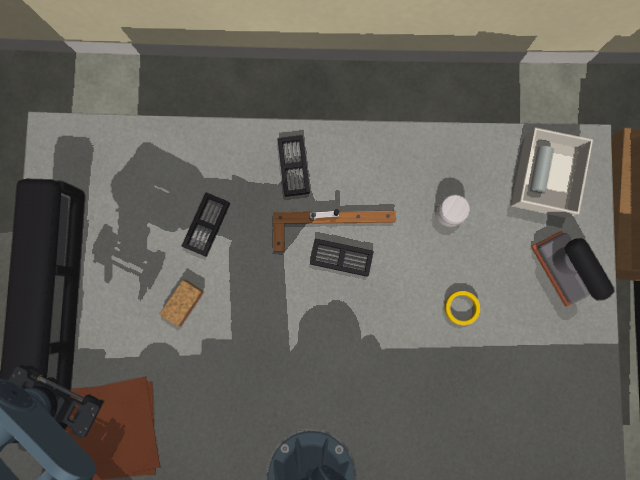

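```bash
cat > fit.py <<'E'
from h import *
r=optics.read_camera("top"); 
def up(l,z):return np.array([ray(r,240+x/4,170+y/4,z) [:2] for x,y in l])
def rigid(M,W):
    M=np.array(M,float);W=np.array(W);a=M-M.mean(0);b=W-W.mean(0)
    th=np.arctan2((a[:,0]*b[:,1]-a[:,1]*b[:,0]).sum(),(a*b).sum());c,s=np.cos(th),np.sin(th)
    R=np.array([[c,-s],[s,c]]);t=W.mean(0)-R@M.mean(0);return th,t,np.linalg.norm(M@R.T+t-W,axis=1)
if __name__=="__main__":
    F=up([(178,213),(621,208),(620,163),(133,170),(133,325),(178,325)],.022)
    print("fence",rigid([(0,0),(0,-.3),(.03,-.3),(.03,.03),(-.075,.03),(-.075,0)],F))
    V=up([(302,276),(533,323),(514,424),(282,377)],.024)
    print("vent",rigid([(.035,.08),(.035,-.08),(-.035,-.08),(-.035,.08)],V))
    B=up([(291,182)],.038); print("pivot",B, "knob",up([(386,167)],.068))
E
python3 fit.py
```

```text
fence (np.float64(0.03676667129833864), array([0.65290067, 0.08918962]), array([0.00110629, 0.00165195, 0.00140994, 0.00104594, 0.00048883,
       0.00050361]))
vent (np.float64(-0.17690240100377502), array([ 0.56454966, -0.06753021]), array([0.00132947, 0.00173842, 0.00145718, 0.00173444]))
pivot [[0.67355006 0.01267502]] knob [[ 0.68016499 -0.04916539]]
```

```bash
python3 -m jog '[{"tx":0.5,"ty":-0.9,"spin":0.6},{"tx":1.0,"ty":-1.9,"spin":1.2},{"tx":1.6,"ty":-2.9,"spin":1.8},{"tx":2.1,"ty":-3.9,"spin":2.4},{"tx":2.7,"ty":-4.9,"spin":2.8}]' 0.5 && python3 -m jog '[{"tx":0.5,"ty":-0.9},{"tx":1.0,"ty":-1.9},{"tx":1.6,"ty":-2.9},{"tx":2.1,"ty":-3.9},{"tx":2.7,"ty":-4.9}]'
```

```text
invalid input at $[0]: expected keys tx, ty, tz, spin
```

```bash
python3 -m jog '[{"tx":0.5,"ty":-0.9,"tz":0,"spin":0.6},{"tx":1.0,"ty":-1.9,"tz":0,"spin":1.2},{"tx":1.6,"ty":-2.9,"tz":0,"spin":1.8},{"tx":2.1,"ty":-3.9,"tz":0,"spin":2.4},{"tx":2.7,"ty":-4.9,"tz":0,"spin":2.8}]' 0.5 && python3 -m jog '[{"tx":0.5,"ty":-0.9,"tz":0,"spin":0},{"tx":1.0,"ty":-1.9,"tz":0,"spin":0},{"tx":1.6,"ty":-2.9,"tz":0,"spin":0},{"tx":2.1,"ty":-3.9,"tz":0,"spin":0},{"tx":2.7,"ty":-4.9,"tz":0,"spin":0}]'
```

```text
clock: 2.28
position: [0.374, 0.2767, 0.239]
tcp_rot: [0.285, 3.128, 0.001]
ft_force: [0.2, -0.1, -0.0]
opening: 0.0443
clock: 2.9
position: [0.5097, 0.0299, 0.2393]
tcp_rot: [0.285, 3.127, 0.001]
ft_force: [0.9, 1.5, 0.3]
opening: 0.0439
```

```bash
python3 -m jog '[{"tx":0.5,"ty":-0.9,"tz":0,"spin":0},{"tx":1.0,"ty":-1.8,"tz":-0.2,"spin":0},{"tx":1.0,"ty":-1.9,"tz":-0.4,"spin":0},{"tx":1.0,"ty":-1.9,"tz":-0.4,"spin":0},{"tx":1.0,"ty":-1.9,"tz":-0.4,"spin":0}]' 0.5
python3 - <<'E'
from h import *
from scipy.spatial.transform import Rotation
o=bot.get_obs(); r=optics.read_camera("wrist")
T=np.eye(4);T[:3,:3]=Rotation.from_rotvec(o["tcp_rot"]).as_matrix();T[:3,3]=o["position"]
T=T@np.array(r["tool_from_camera"]); np.save("T1.npy",T)
print(r["tool_from_camera"],r["fx"],r["dist_coeffs"])
cv2.imwrite("pics/w1.png",r["image"][:,:,::-1])
for n in ["vent_frame","knob_top","fence"]:
    for d in spotter.tip_of("wrist",n)[:3]:
        u,v=d["xy"][0]*640,d["xy"][1]*480
        print(n,round(u),round(v),d["score"],ray(r,u,v,.068 if n=="knob_top" else 0,T))
E
```

```text
clock: 3.52
position: [0.5593, -0.0638, 0.2195]
tcp_rot: [0.283, 3.127, 0.001]
ft_force: [0.4, 0.1, 0.1]
opening: 0.0442
[[ 3.78686845e-04  9.50089089e-01  3.11978493e-01  8.26260266e-02]
 [ 9.99999928e-01 -3.72187094e-04 -8.03770798e-05  5.83321715e-04]
 [ 3.97489824e-05  3.11978501e-01 -9.50089161e-01 -1.46148290e-01]
 [ 0.00000000e+00  0.00000000e+00  0.00000000e+00  1.00000000e+00]] 357.6352320929881 [-0.01282067  0.          0.          0.          0.        ]
vent_frame 317 208 0.58 [ 0.56481919 -0.06548458  0.        ]
knob_top 356 335 0.89 [ 0.67811792 -0.04800108  0.068     ]
```

View pics/w1.png

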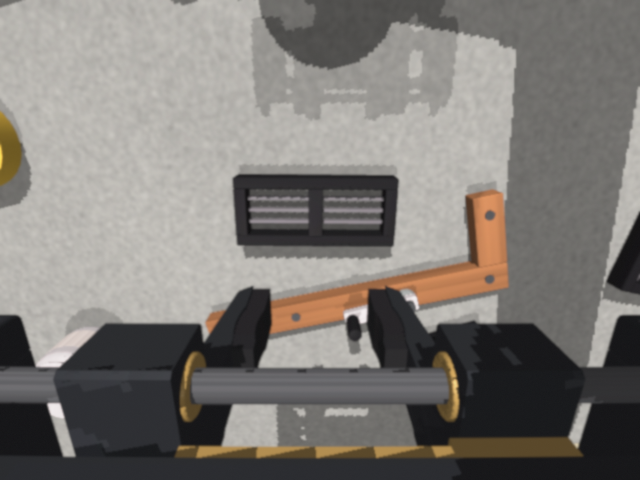

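```bash
python3 -m jog '[{"tx":0.1,"ty":-0.05,"tz":-1.0,"spin":0},{"tx":0.1,"ty":-0.05,"tz":-2.0,"spin":0},{"tx":0.1,"ty":-0.05,"tz":-3.0,"spin":0},{"tx":0.1,"ty":-0.05,"tz":-3.6,"spin":0},{"tx":0.1,"ty":-0.05,"tz":-3.6,"spin":0}]' 0.5
python3 - <<'E'
from h import *
r=optics.read_camera("wrist");cv2.imwrite("pics/w2.png",r["image"][:,:,::-1])
r=optics.read_camera("scene");cv2.imwrite("pics/s2.png",cv2.resize(r["image"][200:350,220:420,::-1],None,fx=4,fy=4))
E
```

```text
clock: 4.35
position: [0.5628, -0.0655, 0.0379]
tcp_rot: [-0.282, -3.126, -0.003]
ft_force: [-0.7, 0.5, 0.3]
opening: 0.0442
```

View pics/w2.png

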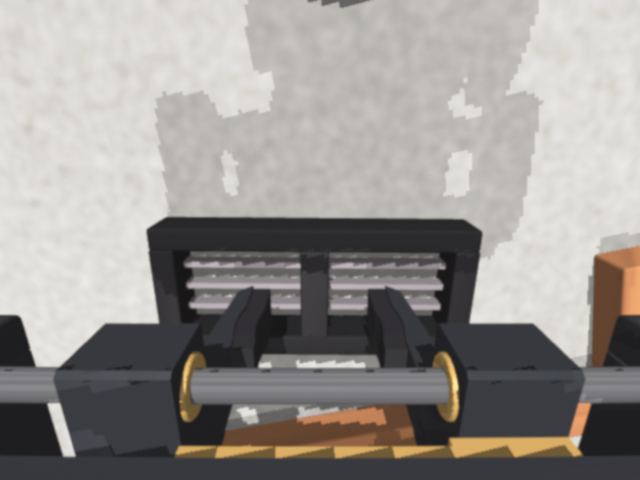

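View pics/s2.png

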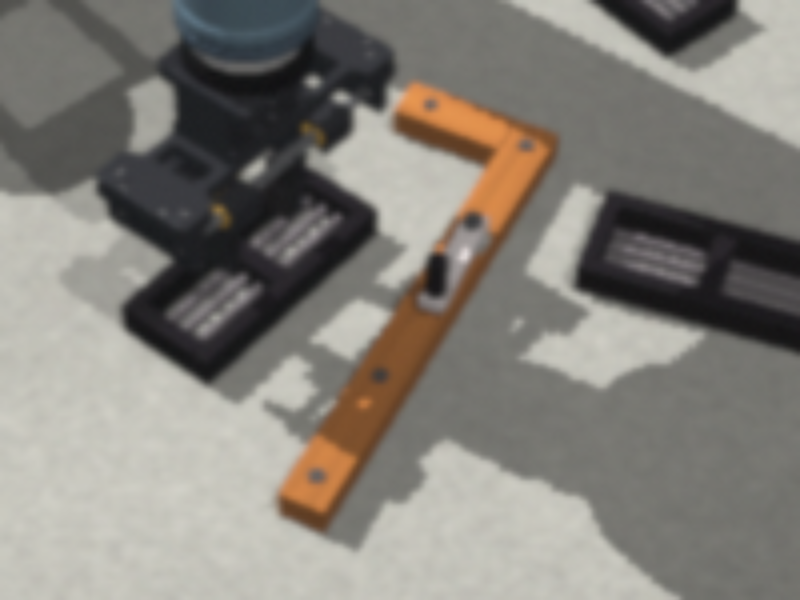

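```bash
python3 -m jog '[{"tx":0,"ty":0,"tz":-0.2,"spin":0},{"tx":0,"ty":0,"tz":-0.35,"spin":0},{"tx":0,"ty":0,"tz":-0.48,"spin":0},{"tx":0,"ty":0,"tz":-0.48,"spin":0},{"tx":0,"ty":0,"tz":-0.48,"spin":0}]' 0.5; python3 -m jog '[{"tx":0,"ty":0,"tz":0,"spin":0},{"tx":0,"ty":0,"tz":0,"spin":0},{"tx":0,"ty":0,"tz":0,"spin":0},{"tx":0,"ty":0,"tz":0,"spin":0},{"tx":0,"ty":0,"tz":0,"spin":0}]' 0.27 3
```

```text
clock: 5.08
position: [0.5656, -0.0666, 0.0172]
tcp_rot: [0.282, 3.125, 0.0]
ft_force: [-0.3, -0.2, -0.1]
opening: 0.0441
clock: 5.7
position: [0.5656, -0.0666, 0.0172]
tcp_rot: [0.282, 3.125, 0.0]
ft_force: [-0.3, 0.1, -0.5]
opening: 0.0238
```

```bash
python3 -m jog '[{"tx":0,"ty":0,"tz":0,"spin":0.8},{"tx":0,"ty":0,"tz":0,"spin":1.7},{"tx":0.1,"ty":0,"tz":0,"spin":2.5},{"tx":0.2,"ty":0.0,"tz":0,"spin":2.5},{"tx":0.3,"ty":0.0,"tz":0,"spin":2.5}]';  python3 -m jog '[{"tx":0.1,"ty":0,"tz":0,"spin":0},{"tx":0.2,"ty":0,"tz":0,"spin":0},{"tx":0.3,"ty":0.0,"tz":0,"spin":0},{"tx":0.4,"ty":0.0,"tz":0,"spin":0},{"tx":0.4,"ty":0.0,"tz":0,"spin":0}]'
python3 - <<'E'
from h import *
r=optics.read_camera("wrist");cv2.imwrite("pics/w3.png",r["image"][:,:,::-1])
r=optics.read_camera("top");cv2.imwrite("pics/t3.png",cv2.resize(r["image"][170:300,240:440,::-1],None,fx=4,fy=4))
E
```

```text
clock: 6.32
position: [0.5805, -0.0665, 0.0171]
tcp_rot: [-0.058, 3.138, 0.001]
ft_force: [-1.8, 0.9, -0.1]
opening: 0.0237
clock: 6.95
position: [0.6012, -0.0666, 0.0171]
tcp_rot: [-0.058, 3.137, 0.001]
ft_force: [0.0, 0.3, -0.1]
opening: 0.0235
```

View pics/w3.png

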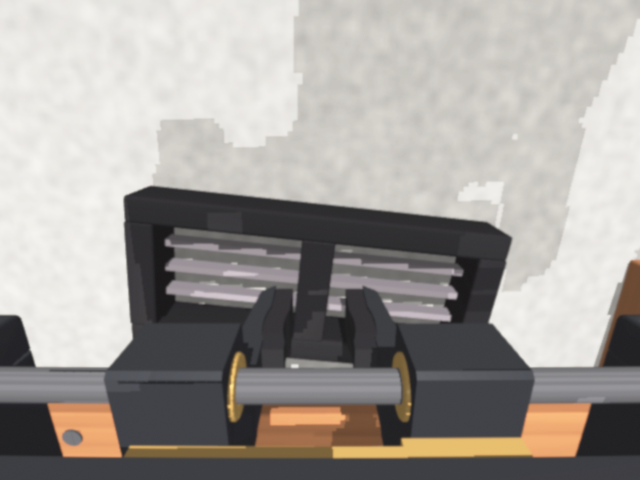

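View pics/t3.png

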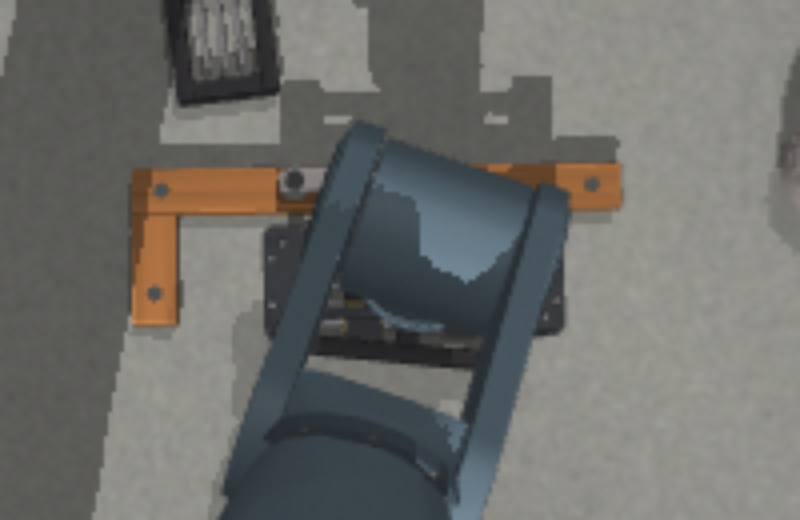

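```bash
python3 -m jog '[{"tx":0.1,"ty":0,"tz":0,"spin":0},{"tx":0.2,"ty":0,"tz":0,"spin":0},{"tx":0.3,"ty":0.0,"tz":0,"spin":0},{"tx":0.4,"ty":0.0,"tz":0,"spin":0},{"tx":0.5,"ty":0.0,"tz":0,"spin":0}]'
python3 - <<'E'
from h import *
r=optics.read_camera("wrist");cv2.imwrite("pics/w4.png",r["image"][:,:,::-1])
r=optics.read_camera("scene");cv2.imwrite("pics/s4.png",cv2.resize(r["image"][200:350,220:420,::-1],None,fx=4,fy=4))
E
```

```text
clock: 7.68
position: [0.6262, -0.0666, 0.0171]
tcp_rot: [-0.058, 3.137, 0.001]
ft_force: [-1.0, -0.5, -0.1]
opening: 0.0237
```

View pics/w4.png

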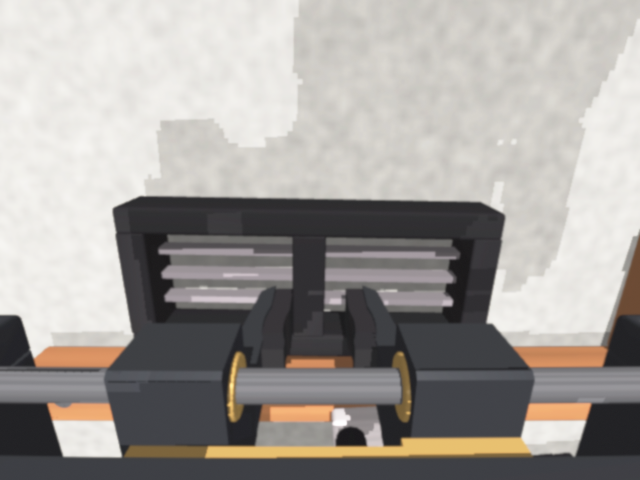

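View pics/s4.png

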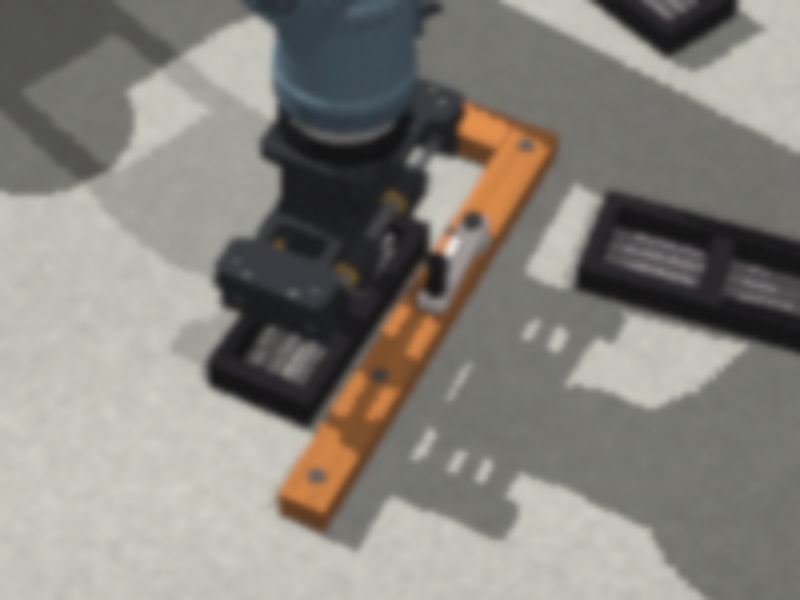

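```bash
python3 -m jog '[{"tx":0.01,"ty":0.15,"tz":0,"spin":0},{"tx":0.02,"ty":0.3,"tz":0,"spin":0},{"tx":0.03,"ty":0.45,"tz":0,"spin":0},{"tx":0.04,"ty":0.6,"tz":0,"spin":0},{"tx":0.04,"ty":0.75,"tz":0,"spin":0}]';python3 -m jog '[{"tx":0.01,"ty":0.15,"tz":0,"spin":0},{"tx":0.02,"ty":0.3,"tz":0,"spin":0},{"tx":0.03,"ty":0.4,"tz":0,"spin":0},{"tx":0.04,"ty":0.5,"tz":0,"spin":0},{"tx":0.04,"ty":0.6,"tz":0,"spin":0}]'
python3 - <<'E'
from h import *
r=optics.read_camera("wrist");cv2.imwrite("pics/w5.png",r["image"][:,:,::-1])
r=optics.read_camera("scene");cv2.imwrite("pics/s5.png",cv2.resize(r["image"][200:350,220:420,::-1],None,fx=4,fy=4))
E
```

```text
clock: 8.4
position: [0.6287, -0.0286, 0.0174]
tcp_rot: [-0.058, 3.136, 0.0]
ft_force: [-0.5, -1.5, 0.6]
opening: 0.0239
clock: 9.02
position: [0.6308, 0.0016, 0.0174]
tcp_rot: [-0.058, 3.136, 0.0]
ft_force: [0.2, -0.3, -0.9]
opening: 0.0237
```

View pics/w5.png

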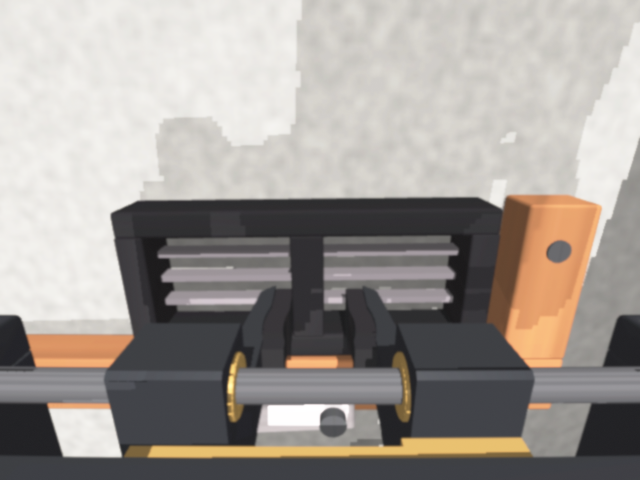

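View pics/s5.png

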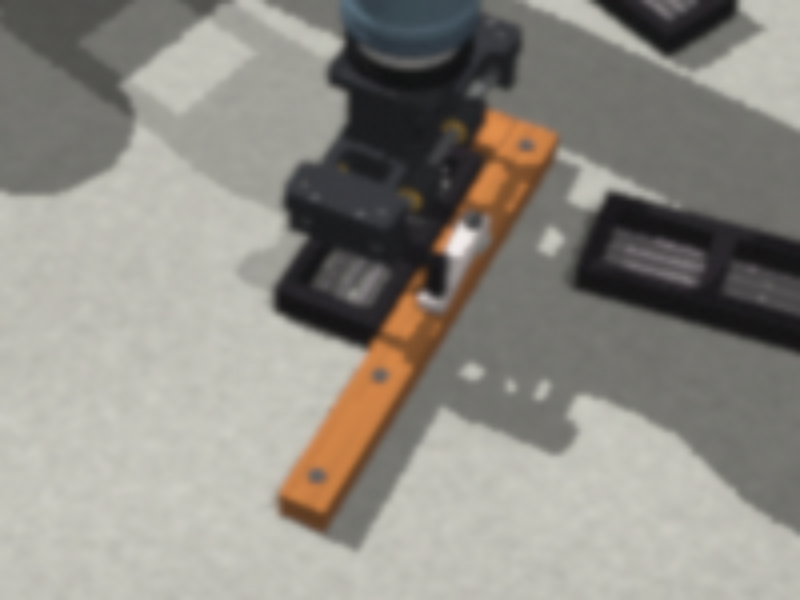

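```bash
python3 -m jog '[{"tx":0,"ty":0.04,"tz":0,"spin":0},{"tx":0.0,"ty":0.08,"tz":0,"spin":0},{"tx":0.0,"ty":0.12,"tz":0,"spin":0},{"tx":0.0,"ty":0.12,"tz":0,"spin":0},{"tx":0.0,"ty":0.12,"tz":0,"spin":0}]'
cat > wl.py <<'E'
import sys
from h import *
from scipy.spatial.transform import Rotation
o=bot.get_obs(); r=optics.read_camera("wrist")
T=np.eye(4);T[:3,:3]=Rotation.from_rotvec(o["tcp_rot"]).as_matrix();T[:3,3]=o["position"]
T=T@np.array(r["tool_from_camera"]); np.save("T1.npy",T)
cv2.imwrite("pics/%s.png"%sys.argv[1],r["image"][:,:,::-1])
d=np.array(o["position"])[:2]-[.653,.0892];c,s=np.cos(.037),np.sin(.037)
print("tcp in fence",c*d[0]+s*d[1],-s*d[0]+c*d[1])
E
python3 wl.py w6
```

```text
clock: 9.75
position: [0.6307, 0.0082, 0.0174]
tcp_rot: [-0.059, 3.136, 0.001]
ft_force: [0.3, -0.5, -0.1]
opening: 0.0238
tcp in fence -0.02526855178544748 -0.08010370544131934
```

View pics/w6.png

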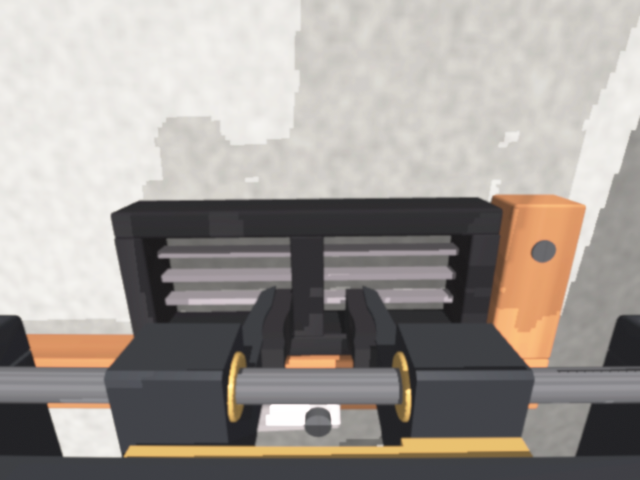

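```bash
python3 -m jog '[{"tx":0,"ty":0.02,"tz":0,"spin":0},{"tx":0.0,"ty":0.04,"tz":0,"spin":0},{"tx":0.0,"ty":0.06,"tz":0,"spin":0},{"tx":0.0,"ty":0.07,"tz":0,"spin":0},{"tx":0.0,"ty":0.07,"tz":0,"spin":0}]'; python3 -m jog '[{"tx":0,"ty":0.01,"tz":0,"spin":0},{"tx":0.0,"ty":0.02,"tz":0,"spin":0},{"tx":0.0,"ty":0.03,"tz":0,"spin":0},{"tx":0.0,"ty":0.03,"tz":0,"spin":0},{"tx":0.0,"ty":0.03,"tz":0,"spin":0}]'; python3 wl.py w7
```

```text
clock: 10.42
position: [0.6307, 0.0118, 0.0174]
tcp_rot: [-0.059, 3.136, 0.001]
ft_force: [-0.1, -1.0, 0.2]
opening: 0.0242
clock: 11.05
position: [0.6307, 0.0124, 0.0173]
tcp_rot: [-0.059, 3.136, -0.0]
ft_force: [-0.6, -5.9, -0.0]
opening: 0.0237
tcp in fence -0.025168929231442178 -0.07587287221447041
```

View pics/w7.png

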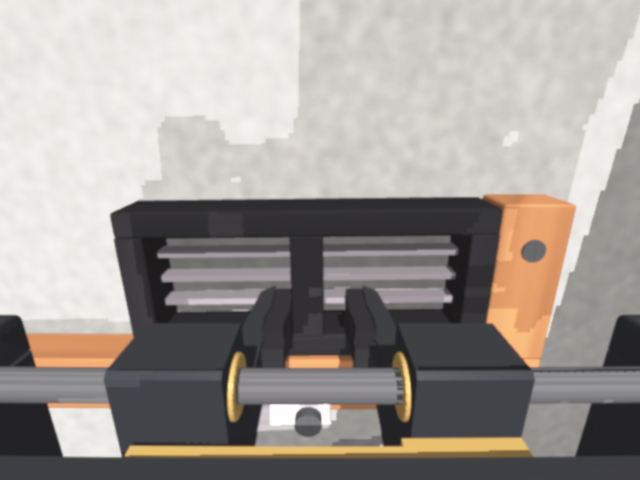

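```bash
python3 -m jog '[{"tx":0.02,"ty":0.0,"tz":0,"spin":0},{"tx":0.04,"ty":0.0,"tz":0,"spin":0},{"tx":0.06,"ty":0.0,"tz":0,"spin":0},{"tx":0.07,"ty":0.0,"tz":0,"spin":0},{"tx":0.07,"ty":0.0,"tz":0,"spin":0}]'; python3 -m jog '[{"tx":0.01,"ty":0.0,"tz":0,"spin":0},{"tx":0.02,"ty":0.0,"tz":0,"spin":0},{"tx":0.03,"ty":0.0,"tz":0,"spin":0},{"tx":0.03,"ty":0.0,"tz":0,"spin":0},{"tx":0.03,"ty":0.0,"tz":0,"spin":0}]'; python3 wl.py w8
```

```text
clock: 11.72
position: [0.6331, 0.0125, 0.0172]
tcp_rot: [-0.059, 3.139, -0.0]
ft_force: [-5.5, -3.4, 4.3]
opening: 0.0238
clock: 12.35
position: [0.6334, 0.0126, 0.0171]
tcp_rot: [0.06, -3.14, -0.0]
ft_force: [-7.7, -3.4, 4.9]
opening: 0.0237
tcp in fence -0.022449675778385438 -0.07582014778655335
```

View pics/w8.png

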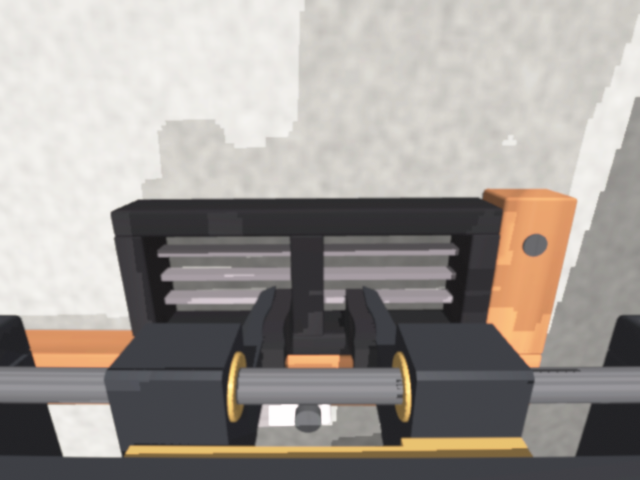

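```bash
python3 -m jog '[{"tx":-0.06,"ty":-0.03,"tz":0,"spin":0},{"tx":-0.15,"ty":-0.1,"tz":0.0,"spin":0},{"tx":-0.15,"ty":-0.1,"tz":0,"spin":0},{"tx":-0.15,"ty":-0.1,"tz":0,"spin":0},{"tx":-0.15,"ty":-0.1,"tz":0.2,"spin":0}]'; python3 -m jog '[{"tx":0,"ty":0.0,"tz":0.5,"spin":0},{"tx":0,"ty":0.0,"tz":1.2,"spin":0},{"tx":-1,"ty":0.0,"tz":2,"spin":0},{"tx":-2,"ty":0.0,"tz":2.5,"spin":0},{"tx":-2.5,"ty":0.0,"tz":2.5,"spin":0}]'; python3 wl.py w9
python3 - <<'E'
from h import *
r=optics.read_camera("scene");cv2.imwrite("pics/s9.png",cv2.resize(r["image"][200:350,240:440,::-1],None,fx=4,fy=4))
r=optics.read_camera("top");cv2.imwrite("pics/t9.png",cv2.resize(r["image"][170:300,240:440,::-1],None,fx=4,fy=4,interpolation=cv2.INTER_CUBIC))
E
```

```text
clock: 13.02
position: [0.6252, 0.0078, 0.0267]
tcp_rot: [0.06, -3.139, -0.001]
ft_force: [1.2, -0.5, -0.5]
opening: 0.024
clock: 13.65
position: [0.4999, 0.0078, 0.1546]
tcp_rot: [-0.06, 3.139, -0.001]
ft_force: [0.0, -0.2, -0.1]
opening: 0.0234
tcp in fence -0.15601754796248538 -0.07568490200953107
```

View pics/w9.png

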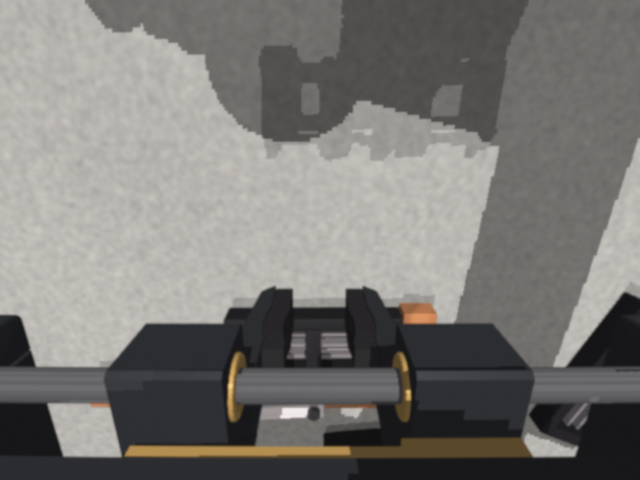

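View pics/s9.png

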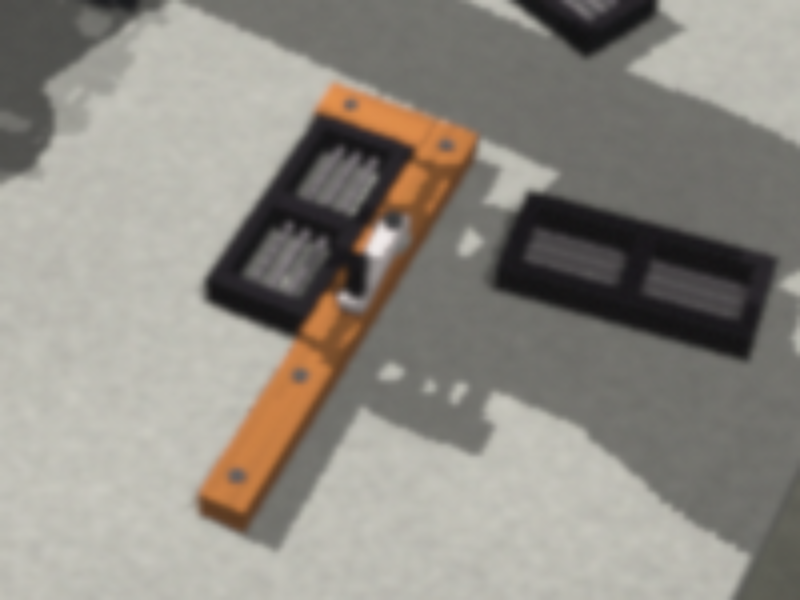

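View pics/t9.png

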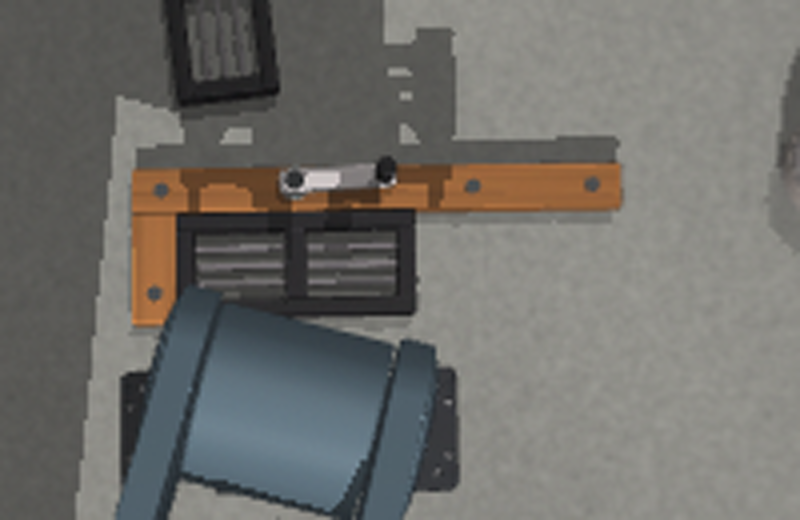

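```bash
python3 -m jog '[{"tx":0.9,"ty":-0.2,"tz":0,"spin":0},{"tx":1.8,"ty":-0.4,"tz":0.0,"spin":0},{"tx":2.7,"ty":-0.7,"tz":0,"spin":0},{"tx":3.6,"ty":-0.9,"tz":0,"spin":0},{"tx":4.25,"ty":-1.1,"tz":0,"spin":0}]' 0 5; python3 -m jog '[{"tx":0,"ty":0.0,"tz":0,"spin":0},{"tx":0,"ty":0.0,"tz":-0.6,"spin":0},{"tx":0,"ty":0.0,"tz":-1.2,"spin":0},{"tx":0,"ty":0.0,"tz":-1.2,"spin":0},{"tx":0,"ty":0.0,"tz":-1.2,"spin":0}]'; python3 wl.py w10
python3 - <<'E'
from h import *
print(bot.get_obs()["joints"])
r=optics.read_camera("scene");cv2.imwrite("pics/s10.png",cv2.resize(r["image"][200:350,240:440,::-1],None,fx=4,fy=4))
E
```

```text
clock: 14.42
position: [0.7156, -0.0477, 0.1519]
tcp_rot: [-0.059, 3.141, 0.0]
ft_force: [0.2, 0.2, -0.5]
opening: 0.0006
clock: 15.05
position: [0.716, -0.0475, 0.0929]
tcp_rot: [-0.06, 3.14, -0.0]
ft_force: [0.9, -0.9, 1.0]
opening: 0.0004
tcp in fence 0.05790644514161797 -0.13896973381884045
[-2.31406629e-01  6.27342975e-01  1.30732963e+00  2.79813534e-04
  1.20454691e+00 -1.84028992e+00]
```

View pics/w10.png

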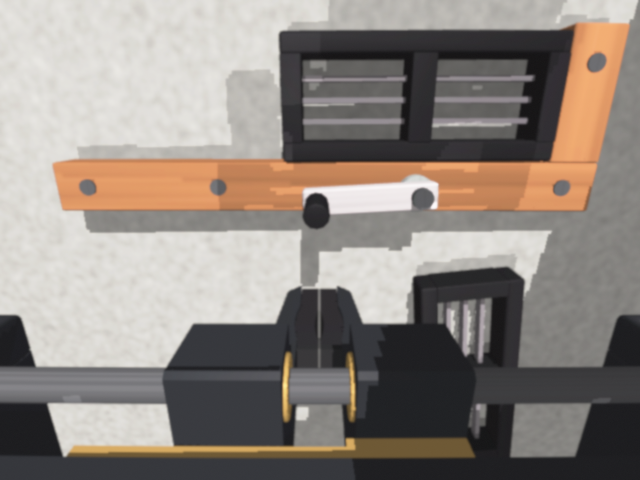

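View pics/s10.png

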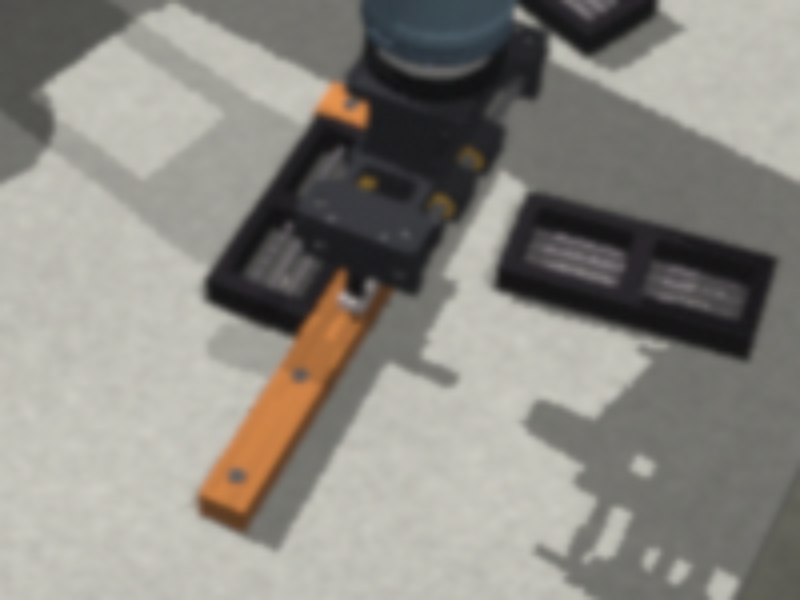

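Run:
```python
from h import *
T=np.load("T1.npy"); r=optics.read_camera("wrist"); r.pop("world_from_camera",0)
f=lambda u,v,z:ray(r,u,v,z,T)[:2].round(4)
K=[(d["xy"][0]*640,d["xy"][1]*480,d["score"]) for d in spotter.tip_of("wrist","knob_top")]
print(K); knob=f(*K[0][:2],.068) if K else f(316,211,.068)
print("knob",knob,f(316,210,.068),"pivot",f(423,198,.04))
print("frame corners far", f(280,31,.024),f(284,153,.024),"stop",f(573,26,.022),"fence",f(57,162,.022),f(597,161,.022))
P=np.array([.674,.0097]);a=.037
yf=np.array([-np.sin(a),np.cos(a)]);xf=np.array([np.cos(a),np.sin(a)])
pos=bot.get_obs()["position"];prev=np.array([pos[0],pos[1]])
for th in np.radians([-4,6,16,26,36,46,56,66,76,86,90,92]):
    d=-np.cos(th)*yf-np.sin(th)*xf; t=np.sin(th)*yf-np.cos(th)*xf
    c=P+.06*d-t*.016
    print(round(np.degrees(th)),"pusher",c.round(4),"units from now",((c-pos[:2])/.05).round(2),"spin",round(-np.degrees(th)/5,2))
```

```text
[(415.29600000000005, 99.312, 0.64)]
knob [ 0.623 -0.007] [ 0.6757 -0.0496] pivot [0.6733 0.0107]
frame corners far [ 0.5891 -0.0722] [ 0.6528 -0.0695] stop [0.5796 0.0854] fence [ 0.6632 -0.2063] [0.6501 0.1183]
-4 pusher [ 0.6963 -0.0483] units from now [-0.4  -0.01] spin 0.8
6 pusher [ 0.6859 -0.0512] units from now [-0.61 -0.07] spin -1.2
16 pusher [ 0.6751 -0.0524] units from now [-0.83 -0.09] spin -3.2
26 pusher [ 0.6643 -0.0516] units from now [-1.04 -0.08] spin -5.2
36 pusher [ 0.6538 -0.049 ] units from now [-1.25 -0.02] spin -7.2
46 pusher [ 0.6439 -0.0446] units from now [-1.45  0.06] spin -9.2
56 pusher [ 0.635  -0.0386] units from now [-1.63  0.19] spin -11.2
66 pusher [ 0.6272 -0.0311] units from now [-1.79  0.34] spin -13.2
76 pusher [ 0.6208 -0.0223] units from now [-1.91  0.51] spin -15.2
86 pusher [ 0.616  -0.0126] units from now [-2.01  0.7 ] spin -17.2
90 pusher [ 0.6146 -0.0085] units from now [-2.04  0.79] spin -18.0
92 pusher [ 0.614  -0.0064] units from now [-2.05  0.83] spin -18.4
```

```bash
python3 -m jog '[{"tx":0,"ty":0.0,"tz":-0.4,"spin":0},{"tx":0,"ty":0.0,"tz":-0.8,"spin":0},{"tx":0,"ty":0,"tz":-0.92,"spin":0},{"tx":0,"ty":0.0,"tz":-0.92,"spin":0},{"tx":-0.2,"ty":0.0,"tz":-0.92,"spin":0.4}]' && python3 -m jog '[{"tx":-0.2,"ty":0,"tz":0,"spin":0.4},{"tx":-0.3,"ty":-0.03,"tz":0,"spin":-0.6},{"tx":-0.4,"ty":-0.07,"tz":0,"spin":-1.6},{"tx":-0.52,"ty":-0.08,"tz":0,"spin":-2.6},{"tx":-0.63,"ty":-0.09,"tz":0,"spin":-3.6}]'; python3 wl.py w11
python3 - <<'E'
from h import *
r=optics.read_camera("scene");cv2.imwrite("pics/s11.png",cv2.resize(r["image"][200:350,240:440,::-1],None,fx=4,fy=4))
E
```

```text
clock: 15.88
position: [0.7072, -0.048, 0.0481]
tcp_rot: [-0.115, 3.136, -0.001]
ft_force: [-0.3, -0.5, 0.2]
opening: 0.0004
clock: 16.5
position: [0.6766, -0.0529, 0.0492]
tcp_rot: [0.381, 3.112, -0.003]
ft_force: [1.5, 0.3, -1.1]
opening: 0.0004
tcp in fence 0.018359783708639013 -0.1429012866352843
```

View pics/w11.png

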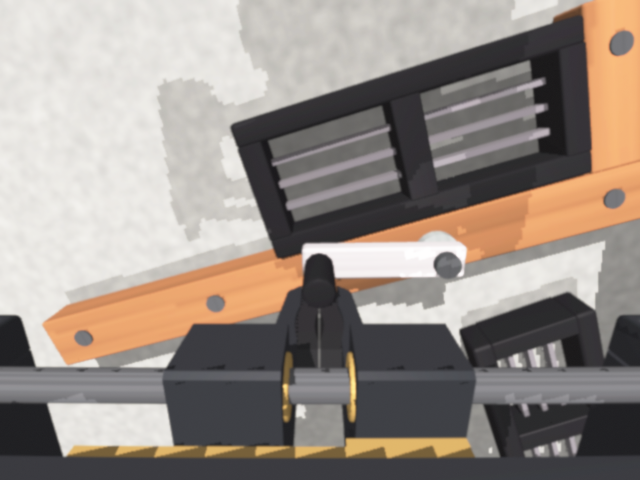

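View pics/s11.png

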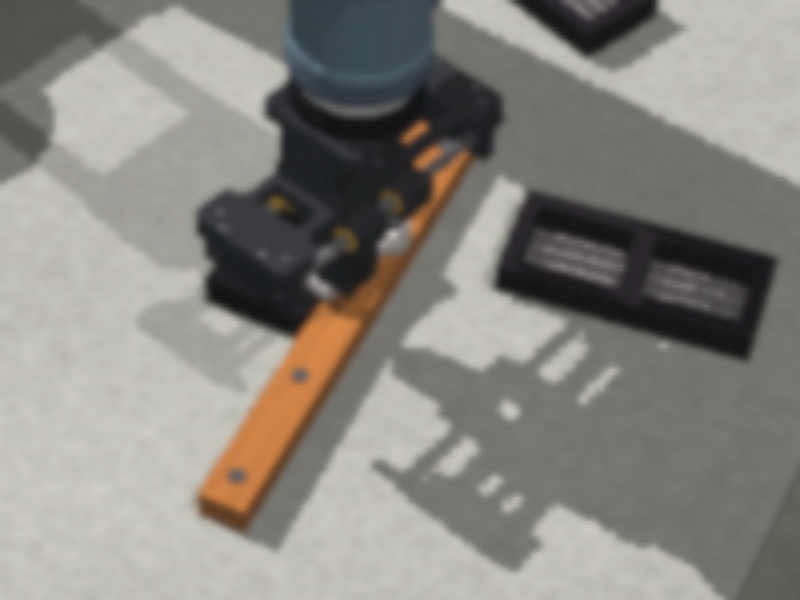

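```bash
python3 -m jog '[{"tx":-0.14,"ty":0.0,"tz":0,"spin":-1},{"tx":-0.25,"ty":0.03,"tz":0,"spin":-2},{"tx":-0.35,"ty":0.05,"tz":0,"spin":-3},{"tx":-0.46,"ty":0.08,"tz":0,"spin":-4},{"tx":-0.56,"ty":0.12,"tz":0,"spin":-5}]'; python3 wl.py w12
```

```text
clock: 17.23
position: [0.6489, -0.047, 0.0497]
tcp_rot: [1.043, 2.956, -0.004]
ft_force: [1.6, 0.9, 0.2]
opening: 0.0006
tcp in fence -0.009106699311574967 -0.13597652793546877
```

View pics/w12.png

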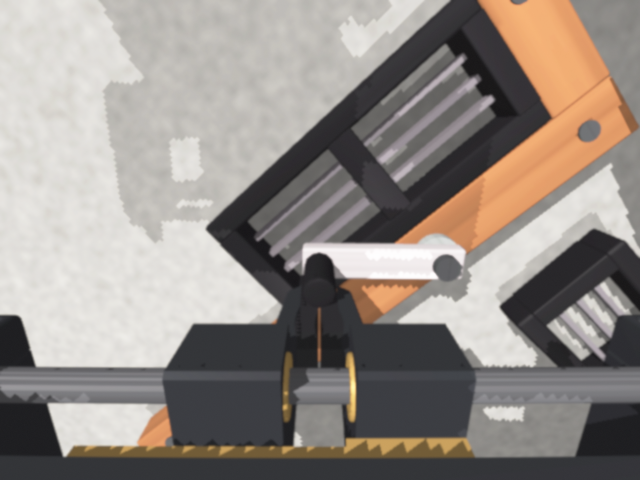

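```bash
python3 -m jog '[{"tx":-0.1,"ty":0.05,"tz":0,"spin":-1},{"tx":-0.19,"ty":0.11,"tz":0,"spin":-2},{"tx":-0.28,"ty":0.17,"tz":0,"spin":-3},{"tx":-0.36,"ty":0.24,"tz":0,"spin":-4},{"tx":-0.43,"ty":0.32,"tz":0,"spin":-5}]'; python3 wl.py w13
```

```text
clock: 17.9
position: [0.6274, -0.0309, 0.0502]
tcp_rot: [1.662, 2.658, -0.006]
ft_force: [0.8, -1.1, 0.3]
opening: 0.0006
tcp in fence -0.029980663725325585 -0.119116657529937
```

View pics/w13.png

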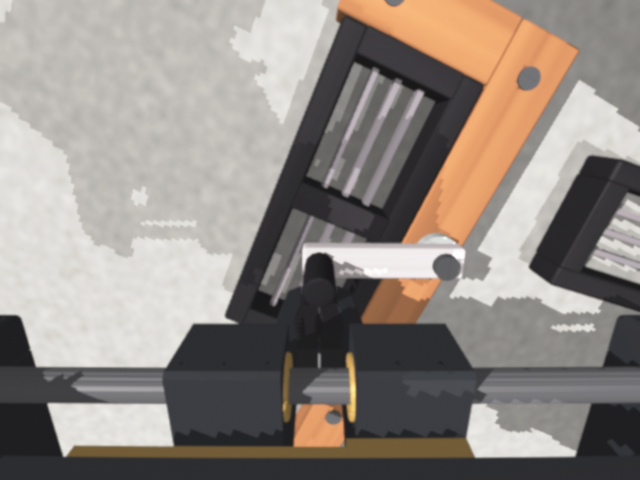

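```bash
python3 -m jog '[{"tx":-0.07,"ty":0.08,"tz":0,"spin":-1},{"tx":-0.13,"ty":0.17,"tz":0,"spin":-2},{"tx":-0.18,"ty":0.27,"tz":0,"spin":-3},{"tx":-0.23,"ty":0.36,"tz":0,"spin":-4},{"tx":-0.24,"ty":0.4,"tz":0,"spin":-4.4}]'; python3 wl.py w14
```

```text
clock: 18.58
position: [0.6155, -0.0104, 0.0505]
tcp_rot: [2.141, 2.292, -0.007]
ft_force: [-0.0, -1.6, 0.7]
opening: 0.0002
tcp in fence -0.04113047580029945 -0.09818672579162858
```

View pics/w14.png

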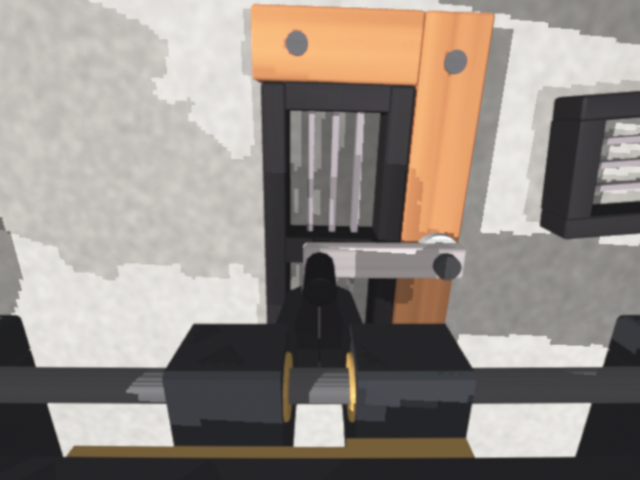

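Nearly at the stop; a last small push until the force rises.

```bash
python3 -m jog '[{"tx":0,"ty":0.02,"tz":0,"spin":0},{"tx":-0.01,"ty":0.04,"tz":0,"spin":-0.2},{"tx":-0.01,"ty":0.06,"tz":0,"spin":-0.2},{"tx":-0.01,"ty":0.07,"tz":0,"spin":-0.2},{"tx":-0.01,"ty":0.08,"tz":0,"spin":-0.2}]'; python3 wl.py w15
```

```text
clock: 19.25
position: [0.6153, -0.0085, 0.0506]
tcp_rot: [2.159, 2.271, -0.01]
ft_force: [-0.3, -10.7, -0.1]
opening: 0.0005
tcp in fence -0.04125797506513366 -0.09620098901996314
```

View pics/w15.png

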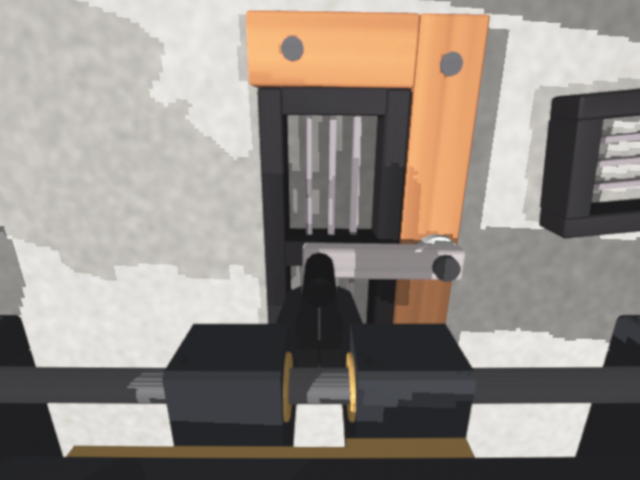

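```bash
python3 -m jog '[{"tx":0,"ty":-0.1,"tz":0,"spin":0},{"tx":0,"ty":-0.3,"tz":0,"spin":0},{"tx":0,"ty":-0.5,"tz":0.2,"spin":0},{"tx":0,"ty":-0.5,"tz":1,"spin":0},{"tx":0,"ty":-0.5,"tz":2,"spin":0}]';python3 -m jog '[{"tx":-0.5,"ty":-0.5,"tz":0.5,"spin":0},{"tx":-1.2,"ty":-1,"tz":1,"spin":0},{"tx":-2,"ty":-1.5,"tz":1,"spin":0},{"tx":-3,"ty":-2,"tz":1,"spin":0},{"tx":-3.5,"ty":-2.5,"tz":1,"spin":0}]'; python3 wl.py w16
python3 - <<'E'
from h import *
r=optics.read_camera("scene");cv2.imwrite("pics/s16.png",cv2.resize(r["image"][200:350,240:440,::-1],None,fx=4,fy=4))
H={"sanding_block":0,"filler_tin":0,"tape_roll":0,"vent_frame":0,"knob_top":.068}
for n in H: print(n,[ray(r,d["xy"][0]*640,d["xy"][1]*480,H[n])[:2].round(3) for d in spotter.tip_of("scene",n)])
r=optics.read_camera("top");cv2.imwrite("pics/t16.png",cv2.resize(r["image"][170:300,240:440,::-1],None,fx=4,fy=4,interpolation=cv2.INTER_CUBIC))
E
```

```text
clock: 19.92
position: [0.6145, -0.0339, 0.1512]
tcp_rot: [2.162, 2.272, -0.011]
ft_force: [2.0, -0.2, 0.5]
opening: 0.0006
clock: 20.55
position: [0.4375, -0.1595, 0.202]
tcp_rot: [2.161, 2.271, -0.011]
ft_force: [0.9, -1.2, -0.3]
opening: 0.0006
tcp in fence -0.2245071596102443 -0.24053867193003817
sanding_block [array([0.42 , 0.361])]
filler_tin [array([ 0.444, -0.401]), array([ 0.699, -0.365])]
tape_roll [array([ 0.441, -0.398])]
vent_frame [array([ 0.623, -0.003]), array([0.81 , 0.065]), array([0.655, 0.287])]
knob_top [array([0.61 , 0.004]), array([0.463, 0.286])]
```

View pics/s16.png

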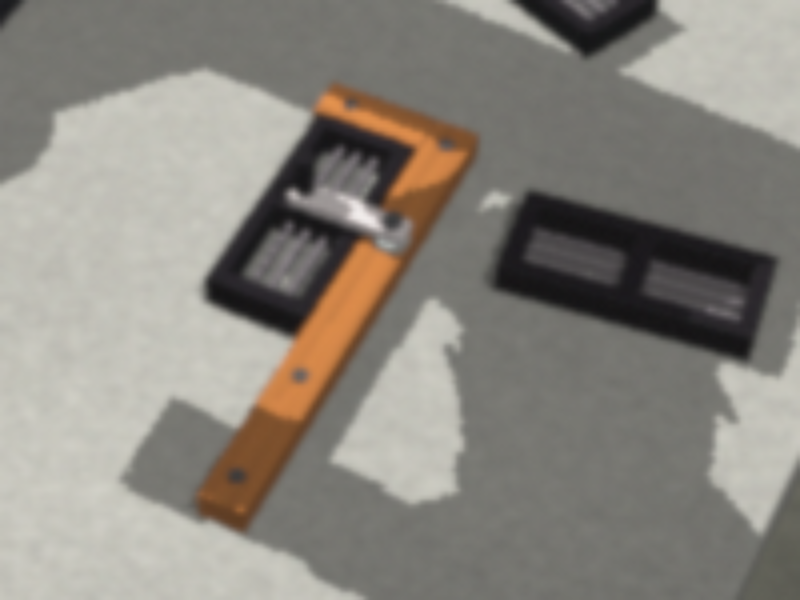

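View pics/t16.png

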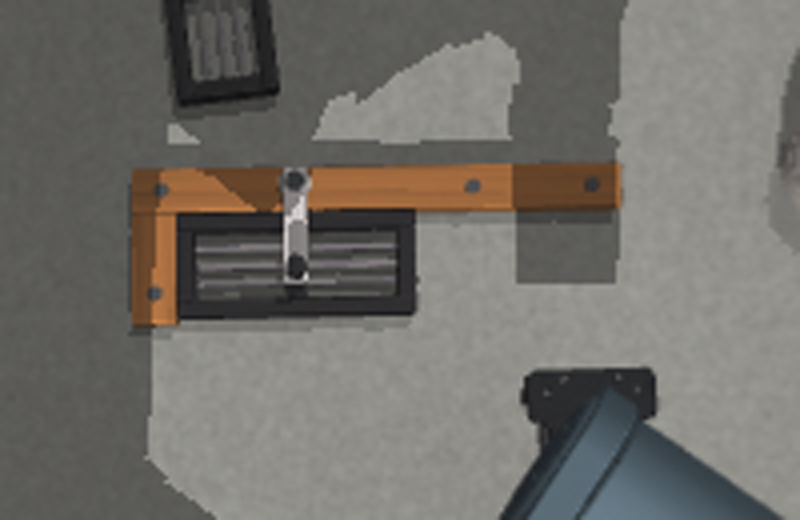

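```bash
python3 -m jog '[{"tx":0,"ty":0,"tz":0,"spin":0},{"tx":0,"ty":0,"tz":0,"spin":0},{"tx":0,"ty":0,"tz":0,"spin":0},{"tx":0,"ty":0,"tz":0,"spin":0},{"tx":0,"ty":0,"tz":0,"spin":0}]'
python3 - <<'E'
from bench import ticket
print(ticket.job_done())
E
```

```text
clock: 21.58
position: [0.4401, -0.1584, 0.2014]
tcp_rot: [2.16, 2.273, -0.011]
ft_force: [0.3, -1.1, 0.2]
opening: 0.0003
the job is handed in; nothing more can be done
None
```

The frame now sits flush in the corner, the turn-button lies across its middle bar, and I handed the job in at about 21.6 s. The hand-in gave no verdict, so success is my reading of the forces and pictures.

**Frame:** I lowered the half-open fingers into the frame's two openings and pushed it along the bench without gripping it. I stopped when it pressed on the end stop (about 6 N) and then on the fence (about 8 N).

**Turn-button:** I shut the fingers, went round behind the knob and pushed it through its arc until it pressed on its end stop (about 11 N). I then backed off, lifted clear and moved away.

**Last checks:**
- **Flush fit:** the top and scene pictures show no gap between the frame and the fence or stop, and the frame parallel to the fence. I did not fit the frame's final pose numerically. At fence contact the tool stopped about 1.4 mm short of where I expected, which is within the 4 mm tolerance.
- **Arm:** it lies straight across the middle bar in both pictures. The knob push also stopped where the 1.57 rad end position should be.
- **Bystanders:** the network's positions from the scene camera for the sanding block, tin and tape roll are within about 8 mm of the first ones. I put that down to detection noise, since the arm never went near them.
- **Wrong detections:** the network twice reported something else. It gave the frame's middle bar as the knob once, so I used the knob I could see in the picture. At the end its first guess for the tin was the tape roll; I used the second, which is at the tin's place.

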